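# Index a graded coin over the light window

## Robot

A 6-joint arm with a two-finger parallel gripper is mounted at the origin on the work surface. World frame = base frame: x ahead of the robot, y to its left, z up, the work surface at z = 0. Lengths are in mm, angles in degrees, forces in N, time in s.
With the tool pointing down it reaches from about 300 to 850 mm from the base axis. Payload 4.2 kg.
Tool frame: the origin (TCP) lies midway between the tips of the shut fingers; the grasp point (between the pads) lies 19 mm behind it (env.grip_point_offset is the distance from the TCP to the grasp point, in mm); z points along the fingers, x is the direction in which the jaws open and shut, and the axes are right-handed (so a half turn about z gives the same grasp; the last joint's range is limited). The gripper opens to 91 mm and grips with 3 to 60 N. Pads are 32 mm wide; open, the fingers measure 118 mm over their backs; the gripper's body (76 mm by 178 mm) begins 60 mm behind the grasp point.
Start: joints at [65.833, 18.312, 89.639, -0, 72.044, -1.146], TCP at [224.872, 529.222, 213.976] pointing down, gripper open.
Joint ranges: [-177.97, 177.97], [-48.28, 115.42], [12.27, 149.76], [-77.06, 257.06], [2.81, 150.46], [-146.56, 146.56]. Speed limits (degrees/s): [147.25, 147.25, 180, 180, 180, 180].

## Interface

Orientations are given as [roll, pitch, yaw] about the fixed x, y, z axes, in that order (R = Rz(yaw) Ry(pitch) Rx(roll)).
In Python, from workcell import env gives the robot as it stands.
- The arm moves only by the shell command python3 -m pendant 'ROWS' [FORCE]. ROWS is JSON, a list of rows, each an object with "xyz": the shift along the tool's x, y, z in m, a list of three; "roll": the turn about the tool's z in degrees; "jaw": the closure, from 0 (fully open) to 1 (shut). A call has exactly 8 rows; each row is the pose to reach, as a shift and turn from the pose commanded when the call began, along the tool's axes at that moment; what a row does not reach only later rows make up. A row lasts 1/8 s, in which the tool goes at most 62.5 mm and 10.7 degrees, less where a joint would pass 70% of its speed; a pose out of reach is approached as far as the arm can. A call with a gripper value outside its range is refused whole. The fingers move at their own pace and stop on an object; FORCE is the grip in N (left out, the last holds). Time passes only in rows, so rows that repeat a pose let the fingers close, or fill a call up. It gives the time, the measured TCP pose, the force and the opening at its end, in the units of the state.
- env.state(): the state, without advancing time (a new reading comes with each control period).
- env.grab_frame(name): name is "side" or "top"; returns (picture, depth): 420x560x3 uint8, blue, green, red; 420x560 float32, mm along the optical axis (not along the pixel's ray), 0 where there is no reading.
- env.camera_params(name): a dict with "camera_matrix" (3x3 intrinsics, pixels), "D" ([k1, k2, p1, p2, k3] as OpenCV has them; the pictures are not rectified), "cam_to_world" (4x4, takes a point from camera to world coordinates). Camera axes: x right, y up, looking along -z (the intrinsics and any distortion apply to the point x, -y, -z); pixel columns grow to the right and rows downward; lengths in mm; the calibration is good to about 2 mm. A picture is of the moment at which its call begins. camera_params takes no time and is no camera call.
- env.job_done(): hands the job in, once; it reports no verdict.
The state is a dict: "time_s": time; "qpos": joint angles; "qvel": joint speeds; "effort": joint torques, N m; "ee_pos": TCP position; "ee_rot": TCP orientation; "force": force on the tool from outside, world axes, zero at the start; "torque": the same for the moment, N m; "gripper_width": finger opening in mm.
Only numpy, scipy, OpenCV 4.12 (cv2) and the standard library are available. Lean on these libraries where they do the work, as an engineer would, in place of code of your own. Each camera call takes 0.05 s, during which the arm holds its last target. There are 200 camera calls.

## Task

On the inspection rail, push the slider along with a fingertip so that it shoves the coin holder ahead of it towards the light window, until the slider's spring ball drops into the notch of the steel strip, and do not run past the notch. Then press the button on the switch box fully down and let it come up again, with the slider still in its notch. Do not pinch the slider, do not touch or lift the coin holder itself, and leave everything else where it is.

Things in the scene. Friction and masses are not known exactly. Their poses are not given: they have to be found in the camera images.
- stage: Inspection rail fixed to the table: aluminium bed 150 mm wide (x), 410 long (y), top 14 mm above the table; place and heading vary. Origin on the table under the bed's centre line; +y is the way to push. Two guides (tops at 22 mm, inner faces 32 mm off the centre line) make a channel for the coin holder; a wall at the +y end; a steel strip along the +x side.
- window (a point): Centre of the white light window let into the bed between the guides, 44 mm wide (x) and 100 mm long (y), 92.5 mm from the bed's centre towards +y; 14 mm above the table. Same axes as the rail.
- notch (a point): Middle of the only notch in the dark steel strip, at the strip's top level (28 mm above the table), 53 mm to the rail's +x side; axes as the rail. A V across the strip, 14 mm wide along the rail, sides at 40 degrees. An upright pin (6 mm thick, top at 46 mm) stands beside it on the outer side. The strip is clamped elsewhere each time (30 mm spread) and stays put under the push.
- pawl_tip (a point): Lowest point of the slider's spring ball (10 mm diameter, under a brass cap), 53 mm to the rail's +x side, 18 mm ahead (+y) of the push face; axes as the rail. It rides on the strip (28 mm up) and sinks 4 mm in the notch. Sliding takes 1 to 3 N; the notch draws the slider in over the last 4 to 6 mm and the push falls away; going on out of it takes about 8 N.
- push_face (a point): Centre of the flat rear face of the slider's upright plate: push here towards +y. The face is 112 mm wide (across the rail), 41 to 87 mm above the table, this point at 64 mm. Behind it (-y) nothing is higher than the guides (22 mm). The black plastic slider can only slide along the rail and starts 105 to 185 mm short of the notch.
- slider: The black plastic slider. Its upright plate is 12 mm thick along the rail (rear half slider_c3, front half slider_c4): fingers on both its rear and its front face are a pinch. Origin at table height on the rail's centre line, 6 mm ahead (+y) of the push face, in the middle of the plate. Its low front face, which shoves the coin holder, is 36 mm ahead (+y) of the push face.
- holder: Clear flat coin holder 60 x 85 x 7 mm, loose, with a coin 38 mm in diameter in it, lying flat on the bed between the guides ahead of the slider, long side along the rail. Origin: centre of its underside. 40 to 90 g.
- switch_box: Grey box 80 x 80 x 34 mm, fixed to the table, at one or the other side of the rail. Origin: centre of its underside.
- light_button_top (a point): Centre of the top of the round button (30 mm in diameter) in the middle of the switch box's top; 56 mm above the table when up. Press straight down.
- light_button (a joint): Travel of that button in m: 0 up, 0.006 fully down (spring, about 5 N at the end).
- tube_rack: Bystander: wooden block 80 x 80 mm with four steel cylinders, fixed, at the other side of the rail than the switch box. Origin: centre of its underside; up to 60 mm high.
- loupe: Bystander: folding loupe, 24 x 61 x 14 mm, on the table on the robot's side of the rail.
- coin_tube: Bystander: clear coin tube with a white cap, 45 mm in diameter, 84 mm high, standing beyond the rail.
- spare_holder: Bystander: another coin holder, 60 x 85 x 7 mm, flat on the table on the robot's side of the rail.
- holder_stack: Bystander: three coin holders in a stack, 60 x 85 x 21 mm, on the table.
- coin_tray: Bystander: low tray of coins, 160 x 120 x 18 mm, at the right.
Not all that is in view belongs to the job. What is shaped like the switch_box but green is not meant. What is shaped like the holder but blue is not meant.

How it is judged (in metres and radians):
On the way, in this order (a step that is already met when the one before it is completed fails the run):
1. the slider's ball has dropped into the notch (y of pawl_tip in the frame of notch between -0.003 and 0.003 m and z of pawl_tip in the frame of notch below -0.003 m), for 0.2 s.
2. the button is fully down while the slider sits in the notch (all of step 1 and value of joint light_button above 0.005 m), for 0.05 s.
At the end, for the whole second after the job is handed in: The ball sits in the notch (within 3 mm along the rail, sunk by more than 3 mm), the button is up again (within 1.5 mm), and the coin holder lies flat and still on the bed, its centre within 31 mm of the light window's centre along the rail and 8 mm across (all of step 1 and value of joint light_button below 0.0015 m and x of holder in the frame of window between -0.008 and 0.008 m and y of holder in the frame of window between -0.031 and 0.031 m and z of holder in the frame of window between -0.003 and 0.003 m and angle between holder's own z axis and vertical below 0.06 rad and linear speed of holder below 0.02 m/s); the robot touches nothing.
It fails at once if the slider is run past the notch (ball more than 10 mm beyond it) (y of pawl_tip in the frame of notch above 0.01 m).
It fails at once if the slider is pinched: the fingers press on both faces of its upright plate (contact force between the fingers and slider_c3 above 0.5 N and contact force between the fingers and slider_c4 above 0.5 N).
It fails at once if the robot touches the coin holder, or it is lifted off the bed by more than 8 mm (contact force between any of the fingers, the arm and holder above 0.5 N or z of holder in the frame of stage above 0.022 m).
It fails at once if a bystander is moved by more than 15 mm (distance of any of loupe, coin_tube, spare_holder, holder_stack, coin_tray from where it was at the start of the episode above 0.015 m).
It fails at once if the robot knocks against the tube rack (contact force between any of the fingers, the arm and tube_rack above 2 N).
It also fails if it takes over 53 s, if anything falls off the work surface, if the arm or the gripper's body presses on something with over 40 N, if the wrist force passes 120 N, or if a joint passes its speed limit or range.

## Working session

There is one attempt and no reset: what is moved stays moved. The work goes in short steps, Python scripts to look and compute and a shell command to move; the robot and the scene stay as the last step left them, time stands still between calls to the robot, and variables do not carry over. Pictures are saved under pics/ and viewed, about 8 in all and at most 12, crops included, and the job is handed in when it is done.

```bash
mkdir -p pics; ls; cat > h.py <<'E'
import numpy as np, cv2
from workcell import env
def ray(n,uv):
    p=env.camera_params(n); K=np.array(p["camera_matrix"],float); D=np.array(p["D"],float); T=np.array(p["cam_to_world"],float)
    q=cv2.undistortPoints(np.array(uv,float).reshape(-1,1,2),K,D).reshape(-1,2)
    d=np.c_[q[:,0],-q[:,1],-np.ones(len(q))]@T[:3,:3].T
    return T[:3,3],d
def onz(n,uv,z):
    o,d=ray(n,uv); return o+d*((z-o[2])/d[:,2])[:,None]
def pts(n,depth):
    h,w=depth.shape; v,u=np.mgrid[:h,:w]
    p=env.camera_params(n); T=np.array(p["cam_to_world"],float)
    o,d=ray(n,np.c_[u.ravel(),v.ravel()])
    return (o+d*depth.reshape(-1,1)).reshape(h,w,3)
def proj(n,P):
    p=env.camera_params(n); T=np.linalg.inv(np.array(p["cam_to_world"],float)); P=np.array(P,float).reshape(-1,3)
    c=P@T[:3,:3].T+T[:3,3]; c=c*[1,-1,-1]
    return cv2.projectPoints(c,np.zeros(3),np.zeros(3),np.array(p["camera_matrix"],float),np.array(p["D"],float))[0].reshape(-1,2)
E
python3 - <<'E'
from h import *
for n in("side","top"):
    im,d=env.grab_frame(n); cv2.imwrite(f"pics/{n}0.png",im); np.save(f"pics/{n}0.npy",d)
    print(n,np.round(env.camera_params(n)["cam_to_world"],2).tolist(),env.camera_params(n)["camera_matrix"],(d>0).mean())
print(env.state())
E
```

```text
pics
side [[0.97, 0.13, -0.19, 261.1], [-0.23, 0.48, -0.84, -1137.42], [-0.02, 0.87, 0.5, 738.18], [0.0, 0.0, 0.0, 1.0]] [[495.15724222   0.         283.78179904]
 [  0.         495.15724222 203.99170202]
 [  0.           0.           1.        ]] 0.9718027210884354
top [[0.01, 0.99, -0.16, 355.38], [-1.0, 0.01, -0.02, -12.33], [-0.02, 0.16, 0.99, 1313.8], [0.0, 0.0, 0.0, 1.0]] [[455.64642043   0.         279.25285858]
 [  0.         455.64642043 202.83393897]
 [  0.           0.           1.        ]] 0.9960969387755102
{'time_s': 0.1, 'qpos': array([ 6.58320015e+01,  1.83460475e+01,  8.96989054e+01,  1.35616640e-03,
        7.20441552e+01, -1.14595221e+00]), 'qvel': array([ 0.03858546, -0.04156632, -0.17338231,  0.02322484,  0.0699427 ,
       -0.09171727]), 'effort': array([ 1.34341444e-03, -4.13329625e+01, -2.32511169e+01,  7.28715956e-02,
        4.20503248e-02, -4.49488118e-05]), 'ee_pos': array([224.68194405, 528.79515911, 213.22717185]), 'ee_rot': array([-1.79996929e+02,  8.90645555e-02,  6.69775370e+01]), 'force': array([-0.12447389, -0.44236682, -0.76600574]), 'torque': array([-0.03748633,  0.01257979, -0.03559651]), 'gripper_width': 91.07119093065907}
```

View pics/top0.png

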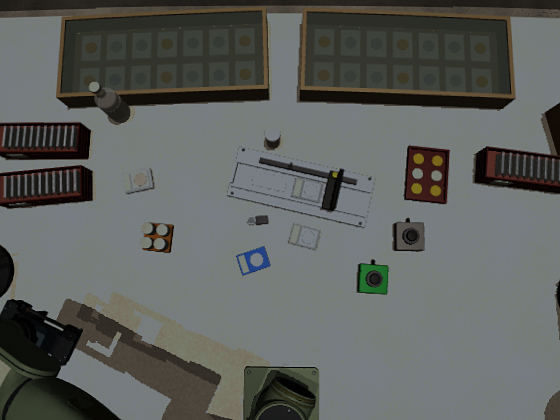

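View pics/side0.png

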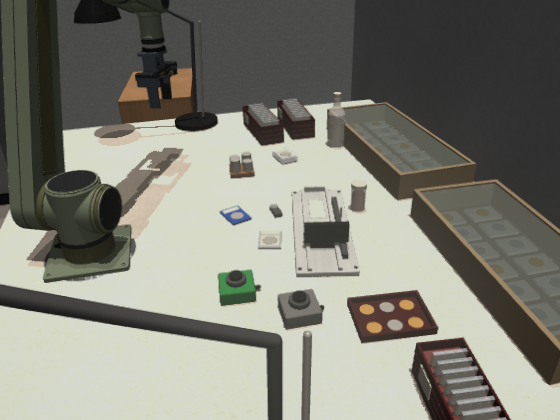

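The top view shows the rail at (300,185). Its steel strip runs (262,160)–(355,182), and the black slider is at (333,190). The grey box is at (409,236), with a green lookalike at (373,278). The holder on the bed is at (307,190); the one at (304,236) is the spare, and the blue one at (253,260) is a lookalike. Next is one close crop of each view.

```bash
python3 - <<'E'
from h import *
im=cv2.imread("pics/top0.png")[135:255,220:430]
a=cv2.resize(im,None,fx=3.8,fy=3.8,interpolation=cv2.INTER_CUBIC); a=cv2.convertScaleAbs(a,alpha=1.9,beta=10); cv2.imwrite("pics/topc.png",a)
im=cv2.imread("pics/side0.png")[170:330,260:420]
a=cv2.resize(im,None,fx=3.7,fy=3.7,interpolation=cv2.INTER_CUBIC); a=cv2.convertScaleAbs(a,alpha=1.2); cv2.imwrite("pics/sidec.png",a)
E
```

```text
(no output)
```

View pics/topc.png

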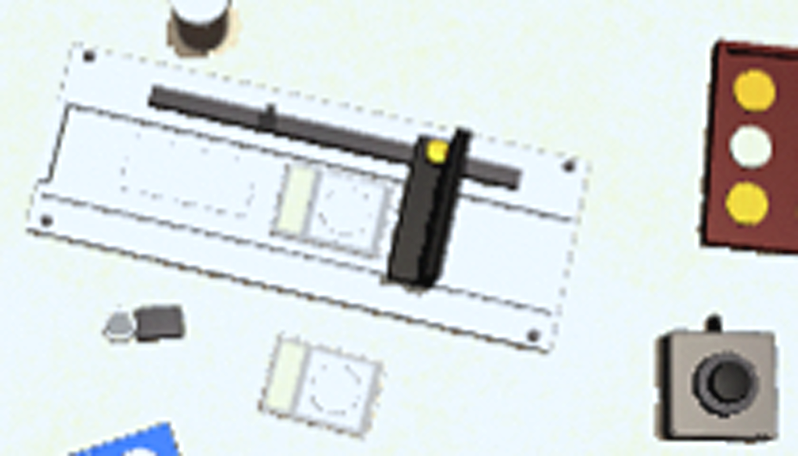

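View pics/sidec.png

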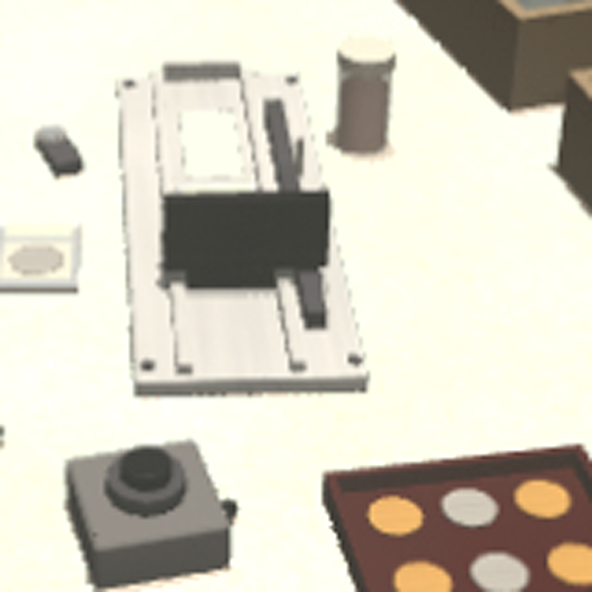

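```bash
python3 - <<'E'
from h import *
f=lambda a:[(220+x/3.8,135+y/3.8) for x,y in a]
C=onz("top",f([(75,45),(590,162),(550,352),(28,232)]),14); print("bed",C.round(1).tolist())
e=C[0]-C[1]; e2=C[3]-C[2]; yw=[np.degrees(np.arctan2(-v[0],v[1])) for v in(e,e2)]; print(yw,np.linalg.norm(e),np.linalg.norm(e2))
yaw=np.radians(np.mean(yw)); ey=np.array([-np.sin(yaw),np.cos(yaw)]); ex=np.array([np.cos(yaw),np.sin(yaw)])
cen=C[:,:2].mean(0); print("cen",cen,np.degrees(yaw))
R=lambda P:np.c_[(P[:,:2]-cen)@ex,(P[:,:2]-cen)@ey].round(1).tolist()
print("pin top/mid", R(onz("top",f([(270,106)]),46)),R(onz("top",f([(271,118)]),28)))
print("brass",R(onz("top",f([(438,150)]),45)))
print("pin side",R(onz("side",[(260+302/3.7,170+140/3.7)],46)),R(onz("side",[(260+298/3.7,170+190/3.7)],28)))
for n in("top","side"):
    P=pts(n,np.load(f"pics/{n}0.npy")); q=P.reshape(-1,3); r=np.c_[(q[:,:2]-cen)@ex,(q[:,:2]-cen)@ey,q[:,2]]
    m=(abs(r[:,0])<90)&(abs(r[:,1])<190)
    if n=="top":
        t=r[m&(r[:,2]>78)]; print("top plate",len(t),t.mean(0),t.min(0),t.max(0))
        t=r[m&(abs(r[:,2]-14)<6)]; print("bed z",np.median(t[:,2]))
    else:
        t=r[m&(r[:,2]>45)&(r[:,2]<80)&(r[:,1]<0)]; print("face",len(t),np.median(t,0),np.percentile(t,[2,98],0))
        A=np.c_[t[:,0],np.ones(len(t))]; print("slope",np.linalg.lstsq(A,t[:,1],rcond=None)[0])
# button: dark disc
print("btn top", onz("top",f([(727,380)]),56), "side",onz("side",[(260+147/3.7,170+465/3.7)],56))
P=pts("top",np.load("pics/top0.npy")); print(P[235,411],P[235,404])
print(onz("top",[(156,235)],60))
E
```

```text
bed [[727.4, 128.1, 14.0], [637.1, -269.2, 14.0], [490.6, -235.6, 14.0], [579.7, 160.6, 14.0]]
[np.float64(-12.815854267921587), np.float64(-12.666294251632252)] 407.44247537561955 406.05057372559304
cen [608.70237074 -54.03662757] -12.74107425977692
pin top/mid [[54.5, 43.7]] [[49.9, 41.7]]
brass [[50.3, -86.4]]
pin side [[62.1, 39.5]] [[55.2, -1.7]]
top plate 178 [  5.58898636 -98.44342599  85.21506095] [ -49.38511345 -104.81885747   78.46614682] [ 62.17921499 -92.4835157   92.25272599]
bed z 13.689631828324309
face 529 [   6.14447301 -103.4202892    63.04593342] [[ -48.4836636  -107.44214672   45.63930253]
 [  59.87555796  -99.408648     79.50868043]]
slope [-5.03413096e-03 -1.03412289e+02]
btn top [[ 466.59934039 -357.20661752   56.        ]] side [[ 467.72606686 -365.18718147   56.        ]]
[ 466.50883253 -356.06289327   56.96866277] [ 467.41810992 -339.58369969   45.44108061]
[[460.61040528 350.84291116  60.        ]]
```

Plan: yaw −12.7° for the rail, face at rail y≈−104, notch at ≈+42. That makes the travel about 128–130 mm. I'll push with shut fingers, tool x along rail +y.

```bash
python3 -m pendant '[{"xyz":[-0.02,0.024,0],"roll":-1,"jaw":1},{"xyz":[-0.055,0.065,0],"roll":-3,"jaw":1},{"xyz":[-0.09,0.106,0],"roll":-5,"jaw":1},{"xyz":[-0.125,0.147,0],"roll":-7,"jaw":1},{"xyz":[-0.16,0.188,0],"roll":-8.5,"jaw":1},{"xyz":[-0.195,0.229,0],"roll":-9.5,"jaw":1},{"xyz":[-0.23,0.27,0],"roll":-10.3,"jaw":1},{"xyz":[-0.26,0.306,0],"roll":-10.3,"jaw":1}]' 20
cat >> h.py <<'E'
yaw=np.radians(-12.74); cen=np.array([608.7,-54.04]); ey=np.array([-np.sin(yaw),np.cos(yaw)]); ex=np.array([np.cos(yaw),np.sin(yaw)])
def st(goal=None):
    s=env.state(); p=s["ee_pos"]; t=np.radians(s["ee_rot"][2])
    print("t",s["time_s"],"ee",p.round(1),s["ee_rot"].round(2),"rail x,y",((p[:2]-cen)@ex).round(1),((p[:2]-cen)@ey).round(1),"F",s["force"].round(2),"Fy_rail",(s["force"][:2]@ey).round(2),"w",s["gripper_width"])
    if goal is not None:
        d=np.array(goal)-p; print("tool shift",(d[0]*np.cos(t)+d[1]*np.sin(t)).round(1),(d[0]*np.sin(t)-d[1]*np.cos(t)).round(1),(-d[2]).round(1))
E
python3 -c "
from h import *
st([584,-190,130])"
```

```text
time_s: 1.1
ee_pos: [405.2, 168.4, 213.8]
ee_rot: [-180.0, 0.0, 77.3]
force: [0.5, 0.4, 0.3]
gripper_width: 14.0
t 1.1 ee [405.2 168.4 213.8] [-1.7999e+02  1.0000e-02  7.7250e+01] rail x,y -247.6 172.1 F [0.53 0.38 0.28] Fy_rail 0.48 w 13.952358502912407
tool shift -310.1 253.5 83.8
```

```bash
python3 -m pendant '[{"xyz":[-0.025,0.02,0],"jaw":1,"roll":0},{"xyz":[-0.07,0.057,0.005],"jaw":1,"roll":0},{"xyz":[-0.115,0.094,0.02],"jaw":1,"roll":0},{"xyz":[-0.16,0.131,0.04],"jaw":1,"roll":0},{"xyz":[-0.205,0.168,0.055],"jaw":1,"roll":0},{"xyz":[-0.25,0.205,0.07],"jaw":1,"roll":0},{"xyz":[-0.29,0.237,0.08],"jaw":1,"roll":0},{"xyz":[-0.31,0.254,0.084],"jaw":1,"roll":0}]'
python3 - <<'E'
from h import *
st([584,-190,56])
im,d=env.grab_frame("top"); cv2.imwrite("pics/top1.png",im)
E
```

```text
time_s: 2.1
ee_pos: [584.5, -190.5, 128.3]
ee_rot: [-179.9, -0.0, 77.2]
force: [0.2, 0.9, -0.6]
gripper_width: 0.5
t 2.1 ee [ 584.5 -190.5  128.3] [-179.9    -0.     77.16] rail x,y 6.5 -138.4 F [ 0.23  0.9  -0.56] Fy_rail 0.93 w 0.47649548883264686
tool shift 0.4 -0.6 72.3
```

```bash
python3 -m pendant '[{"xyz":[0,0,0.015],"jaw":1,"roll":0},{"xyz":[0,0,0.035],"jaw":1,"roll":0},{"xyz":[0,0,0.055],"jaw":1,"roll":0},{"xyz":[0,0,0.068],"jaw":1,"roll":0},{"xyz":[0,0,0.072],"jaw":1,"roll":0},{"xyz":[0.002,0,0.072],"jaw":1,"roll":0},{"xyz":[0.005,0,0.072],"jaw":1,"roll":0},{"xyz":[0.008,0,0.072],"jaw":1,"roll":0}]'
python3 - <<'E'
from h import *
st()
im,d=env.grab_frame("side"); cv2.imwrite("pics/side1.png",cv2.resize(im[150:330,240:440],None,fx=3,fy=3))
E
```

```text
time_s: 3.15
ee_pos: [586.5, -180.1, 58.6]
ee_rot: [179.9, -0.0, 77.3]
force: [-0.1, 0.2, 0.8]
gripper_width: 0.2
t 3.15 ee [ 586.5 -180.1   58.6] [179.93  -0.    77.28] rail x,y 6.1 -127.8 F [-0.09  0.19  0.78] Fy_rail 0.17 w 0.20271801035448833
```

View pics/side1.png

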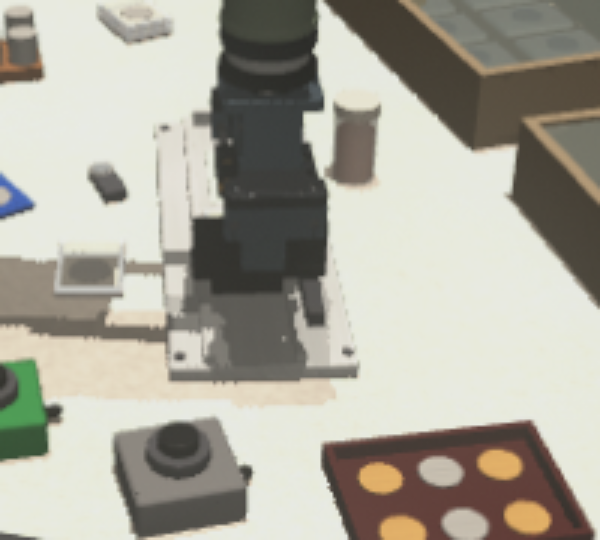

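The fingers are behind the plate at about (265,240), clear of everything. Now the push.

```bash
python3 -m pendant '[{"xyz":[0.004,0,0],"jaw":1,"roll":0},{"xyz":[0.009,0,0],"jaw":1,"roll":0},{"xyz":[0.014,0,0],"jaw":1,"roll":0},{"xyz":[0.020,0,0],"jaw":1,"roll":0},{"xyz":[0.027,0,0],"jaw":1,"roll":0},{"xyz":[0.034,0,0],"jaw":1,"roll":0},{"xyz":[0.042,0,0],"jaw":1,"roll":0},{"xyz":[0.050,0,0],"jaw":1,"roll":0}]'
python3 -c "
from h import *
st()"
python3 -m pendant '[{"xyz":[0.008,0,0],"jaw":1,"roll":0},{"xyz":[0.016,0,0],"jaw":1,"roll":0},{"xyz":[0.024,0,0],"jaw":1,"roll":0},{"xyz":[0.031,0,0],"jaw":1,"roll":0},{"xyz":[0.037,0,0],"jaw":1,"roll":0},{"xyz":[0.042,0,0],"jaw":1,"roll":0},{"xyz":[0.046,0,0],"jaw":1,"roll":0},{"xyz":[0.049,0,0],"jaw":1,"roll":0}]'
python3 - <<'E'
from h import *
st()
im,d=env.grab_frame("top"); 
a=cv2.resize(im[135:215,220:380],None,fx=5,fy=5,interpolation=cv2.INTER_CUBIC); cv2.imwrite("pics/top2.png",cv2.convertScaleAbs(a,alpha=1.9,beta=10))
E
```

```text
time_s: 4.2
ee_pos: [597.0, -132.2, 58.0]
ee_rot: [180.0, 0.1, 77.3]
force: [0.2, -6.1, 1.2]
gripper_width: 0.3
t 4.2 ee [ 597.  -132.2   58. ] [1.7999e+02 1.1000e-01 7.7300e+01] rail x,y 5.8 -78.8 F [ 0.21 -6.13  1.15] Fy_rail -5.94 w 0.3464753383748823
time_s: 5.2
ee_pos: [608.1, -83.3, 57.9]
ee_rot: [180.0, -0.0, 77.3]
force: [0.2, -3.3, 0.2]
gripper_width: 0.7
t 5.2 ee [608.1 -83.3  57.9] [ 1.7998e+02 -2.0000e-02  7.7280e+01] rail x,y 5.9 -28.7 F [ 0.24 -3.26  0.24] Fy_rail -3.12 w 0.7018691046985759
```

View pics/top2.png

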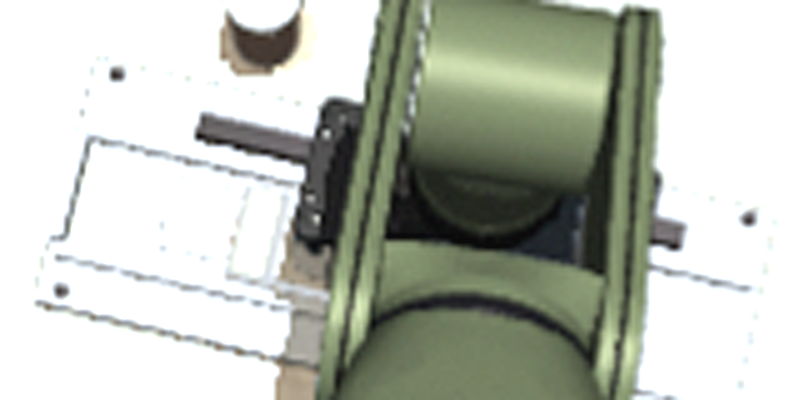

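```bash
cat >> h.py <<'E'
def face():
    im,d=env.grab_frame("side"); q=pts("side",d).reshape(-1,3); r=np.c_[(q[:,:2]-cen)@ex,(q[:,:2]-cen)@ey,q[:,2]]
    e=(env.state()["ee_pos"][:2]-cen)@ey
    m=(r[:,2]>46)&(r[:,2]<80)&(r[:,1]>e-5)&(r[:,1]<e+40)&(((r[:,0]>-48)&(r[:,0]<-14))|((r[:,0]>32)&(r[:,0]<60)))
    for s in (-1,1):
        t=r[m&(np.sign(r[:,0])==s)]; 
        if len(t): print("face",s,len(t),np.percentile(t[:,1],[10,25,50,75,90]).round(1))
    return im
E
python3 - <<'E'
from h import *
st(); face()
E
```

```text
t 5.25 ee [608.2 -82.8  58. ] [ 1.7998e+02 -6.0000e-02  7.7270e+01] rail x,y 5.9 -28.2 F [-0.39 -2.2   0.  ] Fy_rail -2.23 w 0.6423349029770449
face -1 144 [-19.1 -17.4 -16.  -14.5 -13. ]
face 1 116 [-19.2 -17.9 -16.6 -15.2 -14. ]
```

```bash
python3 -m pendant '[{"xyz":[0.004,0,0],"jaw":1,"roll":0},{"xyz":[0.009,0,0],"jaw":1,"roll":0},{"xyz":[0.014,0,0],"jaw":1,"roll":0},{"xyz":[0.019,0,0],"jaw":1,"roll":0},{"xyz":[0.023,0,0],"jaw":1,"roll":0},{"xyz":[0.026,0,0],"jaw":1,"roll":0},{"xyz":[0.028,0,0],"jaw":1,"roll":0},{"xyz":[0.029,0,0],"jaw":1,"roll":0}]'
python3 - <<'E'
from h import *
st(); face()
E
```

```text
time_s: 6.3
ee_pos: [614.4, -55.1, 57.9]
ee_rot: [180.0, -0.0, 77.3]
force: [1.3, -3.7, -0.1]
gripper_width: 0.6
t 6.3 ee [614.4 -55.1  57.9] [ 1.7999e+02 -3.0000e-02  7.7280e+01] rail x,y 5.8 0.3 F [ 1.3  -3.75 -0.11] Fy_rail -3.37 w 0.5518228075365749
face -1 133 [ 9.5 10.7 12.1 13.4 14.9]
face 1 111 [ 9.2 10.3 11.5 13.5 15.1]
```

```bash
python3 -m pendant '[{"xyz":[0.0004,0,0],"jaw":1,"roll":0},{"xyz":[0.0007,0,0],"jaw":1,"roll":0},{"xyz":[0.001,0,0],"jaw":1,"roll":0},{"xyz":[0.0013,0,0],"jaw":1,"roll":0},{"xyz":[0.0016,0,0],"jaw":1,"roll":0},{"xyz":[0.0019,0,0],"jaw":1,"roll":0},{"xyz":[0.0022,0,0],"jaw":1,"roll":0},{"xyz":[0.0025,0,0],"jaw":1,"roll":0}]'
python3 - <<'E'
from h import *
st(); face()
E
```

```text
time_s: 7.35
ee_pos: [614.8, -52.9, 58.0]
ee_rot: [180.0, -0.0, 77.3]
force: [-0.0, -1.7, -0.1]
gripper_width: 0.3
t 7.35 ee [614.8 -52.9  58. ] [ 1.800e+02 -1.000e-02  7.728e+01] rail x,y 5.8 2.4 F [-0.02 -1.74 -0.1 ] Fy_rail -1.7 w 0.30908963336789463
face -1 126 [11.4 12.8 14.4 16.1 17.7]
face 1 119 [11.2 12.2 14.2 15.5 16.9]
```

```bash
python3 -m pendant '[{"xyz":[0.0004,0,0],"jaw":1,"roll":0},{"xyz":[0.0008,0,0],"jaw":1,"roll":0},{"xyz":[0.0012,0,0],"jaw":1,"roll":0},{"xyz":[0.0015,0,0],"jaw":1,"roll":0},{"xyz":[0.0018,0,0],"jaw":1,"roll":0},{"xyz":[0.002,0,0],"jaw":1,"roll":0},{"xyz":[0.0022,0,0],"jaw":1,"roll":0},{"xyz":[0.0025,0,0],"jaw":1,"roll":0}]'
python3 - <<'E'
from h import *
st(); face()
E
```

```text
time_s: 8.4
ee_pos: [615.4, -50.5, 58.0]
ee_rot: [180.0, -0.0, 77.3]
force: [0.7, -3.2, 0.0]
gripper_width: 0.6
t 8.4 ee [615.4 -50.5  58. ] [179.99  -0.    77.28] rail x,y 5.8 4.9 F [ 0.71 -3.22  0.04] Fy_rail -2.98 w 0.55921659136803
face -1 131 [13.7 14.8 16.6 18.4 20.1]
face 1 113 [13.1 14.8 16.7 18.6 19.8]
```

```bash
python3 -m pendant '[{"xyz":[0.0003,0,0],"jaw":1,"roll":0},{"xyz":[0.0006,0,0],"jaw":1,"roll":0},{"xyz":[0.0009,0,0],"jaw":1,"roll":0},{"xyz":[0.0011,0,0],"jaw":1,"roll":0},{"xyz":[0.0013,0,0],"jaw":1,"roll":0},{"xyz":[0.0015,0,0],"jaw":1,"roll":0},{"xyz":[0.0017,0,0],"jaw":1,"roll":0},{"xyz":[0.002,0,0],"jaw":1,"roll":0}]'
python3 - <<'E'
from h import *
st(); face()
E
```

```text
time_s: 9.45
ee_pos: [615.9, -48.5, 58.0]
ee_rot: [180.0, -0.0, 77.3]
force: [1.0, -3.0, 0.3]
gripper_width: 0.6
t 9.45 ee [615.9 -48.5  58. ] [179.99  -0.    77.28] rail x,y 5.8 6.9 F [ 0.98 -2.95  0.31] Fy_rail -2.66 w 0.6026690596117172
face -1 136 [16.1 17.2 18.8 20.7 21.8]
face 1 116 [15.7 17.1 19.  20.1 21.6]
```

Face at 18.9, force still at sliding level; the draw-in is due at about 19–21.

```bash
python3 -m pendant '[{"xyz":[0.0002,0,0],"jaw":1,"roll":0},{"xyz":[0.0004,0,0],"jaw":1,"roll":0},{"xyz":[0.0006,0,0],"jaw":1,"roll":0},{"xyz":[0.0008,0,0],"jaw":1,"roll":0},{"xyz":[0.0010,0,0],"jaw":1,"roll":0},{"xyz":[0.0012,0,0],"jaw":1,"roll":0},{"xyz":[0.0014,0,0],"jaw":1,"roll":0},{"xyz":[0.0015,0,0],"jaw":1,"roll":0}]'
python3 - <<'E'
from h import *
st(); face()
E
```

```text
time_s: 10.5
ee_pos: [616.2, -47.0, 57.9]
ee_rot: [180.0, -0.0, 77.3]
force: [1.8, -2.3, 1.3]
gripper_width: 0.6
t 10.5 ee [616.2 -47.   57.9] [ 1.800e+02 -1.000e-02  7.728e+01] rail x,y 5.7 8.5 F [ 1.76 -2.31  1.35] Fy_rail -1.87 w 0.5634981439949959
face -1 141 [17.4 18.8 20.5 22.6 23.6]
face 1 113 [17.8 18.8 20.3 22.  23.4]
```

```bash
python3 -m pendant '[{"xyz":[0.0002,0,0],"jaw":1,"roll":0},{"xyz":[0.0004,0,0],"jaw":1,"roll":0},{"xyz":[0.0006,0,0],"jaw":1,"roll":0},{"xyz":[0.0008,0,0],"jaw":1,"roll":0},{"xyz":[0.0010,0,0],"jaw":1,"roll":0},{"xyz":[0.0012,0,0],"jaw":1,"roll":0},{"xyz":[0.0014,0,0],"jaw":1,"roll":0},{"xyz":[0.0015,0,0],"jaw":1,"roll":0}]'
python3 - <<'E'
from h import *
st(); face()
E
```

```text
time_s: 11.55
ee_pos: [616.3, -45.4, 57.8]
ee_rot: [-180.0, -0.0, 77.3]
force: [-0.1, -0.6, 0.9]
gripper_width: 0.7
t 11.55 ee [616.3 -45.4  57.8] [-1.7997e+02 -2.0000e-02  7.7280e+01] rail x,y 5.5 10.1 F [-0.12 -0.62  0.92] Fy_rail -0.63 w 0.6955315759294981
face -1 139 [19.3 20.9 22.4 24.2 25.4]
face 1 113 [19.6 20.8 22.2 23.5 24.9]
```

```bash
python3 -m pendant '[{"xyz":[0.0002,0,0],"jaw":1,"roll":0},{"xyz":[0.0004,0,0],"jaw":1,"roll":0},{"xyz":[0.0006,0,0],"jaw":1,"roll":0},{"xyz":[0.0008,0,0],"jaw":1,"roll":0},{"xyz":[0.0010,0,0],"jaw":1,"roll":0},{"xyz":[0.0010,0,0],"jaw":1,"roll":0},{"xyz":[0.0010,0,0],"jaw":1,"roll":0},{"xyz":[0.0010,0,0],"jaw":1,"roll":0}]'
python3 - <<'E'
from h import *
st(); face()
st(); face()
E
```

```text
time_s: 12.6
ee_pos: [616.7, -44.7, 58.0]
ee_rot: [180.0, -0.0, 77.3]
force: [-0.1, -0.0, 0.1]
gripper_width: 0.4
t 12.6 ee [616.7 -44.7  58. ] [180.    -0.    77.28] rail x,y 5.7 10.9 F [-0.09 -0.01  0.09] Fy_rail -0.03 w 0.41675253737251644
face -1 139 [26.  27.2 28.8 30.6 32.3]
face 1 107 [25.1 26.8 28.7 30.1 31.4]
t 12.65 ee [616.7 -44.7  57.9] [ 1.800e+02 -1.000e-02  7.728e+01] rail x,y 5.7 10.9 F [ 0.12  0.52 -0.43] Fy_rail 0.54 w 0.262709207112294
face -1 142 [25.9 27.2 28.6 30.  31.3]
face 1 106 [25.3 27.  28.5 30.1 31.8]
```

The slider snapped ahead by about 5.6 mm and the push fell to 0. Now I'll back off, rise, and move above the button.

```bash
python3 -m pendant '[{"xyz":[-0.008,0,0],"jaw":1,"roll":0},{"xyz":[-0.02,0,-0.01],"jaw":1,"roll":0},{"xyz":[-0.035,0,-0.03],"jaw":1,"roll":0},{"xyz":[-0.06,0,-0.055],"jaw":1,"roll":0},{"xyz":[-0.1,-0.01,-0.072],"jaw":1,"roll":0},{"xyz":[-0.15,-0.02,-0.072],"jaw":1,"roll":0},{"xyz":[-0.2,-0.035,-0.072],"jaw":1,"roll":0},{"xyz":[-0.25,-0.05,-0.072],"jaw":1,"roll":0}]'
python3 -m pendant '[{"xyz":[-0.04,-0.012,0],"jaw":1,"roll":0},{"xyz":[-0.07,-0.022,0],"jaw":1,"roll":0},{"xyz":[-0.085,-0.026,0],"jaw":1,"roll":0},{"xyz":[-0.09,-0.027,0],"jaw":1,"roll":0},{"xyz":[-0.09,-0.027,0],"jaw":1,"roll":0},{"xyz":[-0.09,-0.027,0.02],"jaw":1,"roll":0},{"xyz":[-0.09,-0.027,0.035],"jaw":1,"roll":0},{"xyz":[-0.09,-0.027,0.04],"jaw":1,"roll":0}]'
python3 - <<'E'
from h import *
st()
im,d=env.grab_frame("top"); s=env.grab_frame("side")[0]
a=cv2.resize(im[140:260,225:435],None,fx=3.8,fy=3.8,interpolation=cv2.INTER_CUBIC); cv2.imwrite("pics/top3.png",cv2.convertScaleAbs(a,alpha=1.9,beta=10))
cv2.imwrite("pics/side3.png",cv2.resize(s[170:340,250:410],None,fx=3.5,fy=3.5,interpolation=cv2.INTER_CUBIC))
E
```

```text
time_s: 13.7
ee_pos: [511.7, -279.7, 130.9]
ee_rot: [179.9, 0.0, 77.3]
force: [-0.2, -0.0, 0.0]
gripper_width: 0.4
time_s: 14.7
ee_pos: [466.6, -358.3, 88.7]
ee_rot: [-179.9, -0.1, 77.3]
force: [-0.4, 0.2, 0.0]
gripper_width: 0.2
t 14.7 ee [ 466.6 -358.3   88.7] [-1.7989e+02 -7.0000e-02  7.7340e+01] rail x,y -71.5 -328.1 F [-0.43  0.16  0.  ] Fy_rail 0.07 w 0.2084278112790206
```

View pics/top3.png

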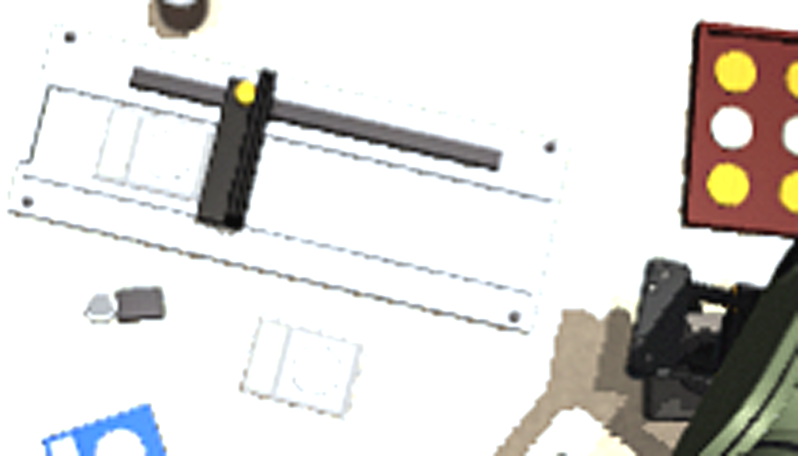

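View pics/side3.png

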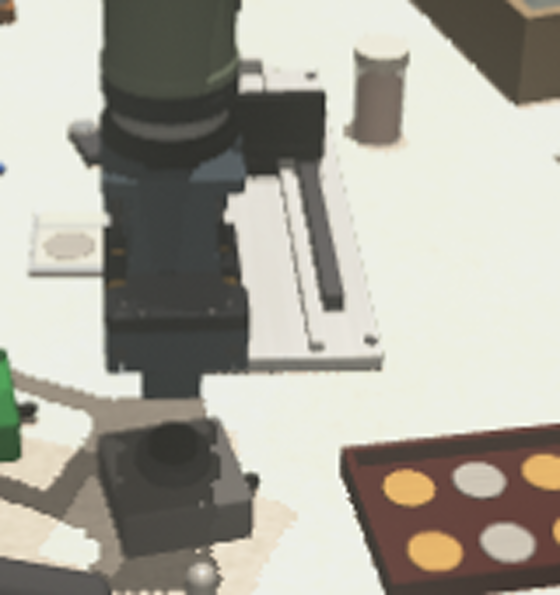

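The pictures show the brass cap at top3 (246,92), level with the pin position (251,87) to within about 1 px. The holder lies flat ahead of the slider at (155,150), and the fingertips are above the grey box's button. Now the press.

```bash
python3 -m pendant '[{"xyz":[-0.001,0,0.01],"jaw":1,"roll":0},{"xyz":[-0.002,0,0.022],"jaw":1,"roll":0},{"xyz":[-0.002,0,0.029],"jaw":1,"roll":0},{"xyz":[-0.002,0,0.032],"jaw":1,"roll":0},{"xyz":[-0.002,0,0.034],"jaw":1,"roll":0},{"xyz":[-0.002,0,0.036],"jaw":1,"roll":0},{"xyz":[-0.002,0,0.0375],"jaw":1,"roll":0},{"xyz":[-0.002,0,0.0375],"jaw":1,"roll":0}]'
python3 -c "
from h import *
st()"
```

```text
time_s: 15.8
ee_pos: [466.2, -361.3, 52.7]
ee_rot: [180.0, 0.0, 77.3]
force: [-1.6, 0.5, 4.2]
gripper_width: 0.6
t 15.8 ee [ 466.2 -361.3   52.7] [180.     0.    77.28] rail x,y -71.2 -331.1 F [-1.55  0.49  4.23] Fy_rail 0.14 w 0.5999754784397315
```

```bash
python3 -m pendant '[{"xyz":[0,0,0.0005],"jaw":1,"roll":0},{"xyz":[0,0,0.001],"jaw":1,"roll":0},{"xyz":[0,0,0.0015],"jaw":1,"roll":0},{"xyz":[0,0,0.002],"jaw":1,"roll":0},{"xyz":[0,0,0.0025],"jaw":1,"roll":0},{"xyz":[0,0,0.003],"jaw":1,"roll":0},{"xyz":[0,0,0.003],"jaw":1,"roll":0},{"xyz":[0,0,0.003],"jaw":1,"roll":0}]'
python3 -c "
from h import *
st()"
```

```text
time_s: 16.8
ee_pos: [466.2, -361.3, 50.2]
ee_rot: [180.0, 0.0, 77.3]
force: [-3.1, 1.6, 8.7]
gripper_width: 0.7
t 16.8 ee [ 466.2 -361.3   50.2] [179.99   0.    77.28] rail x,y -71.2 -331.1 F [-3.1   1.65  8.69] Fy_rail 0.93 w 0.7124534815974024
```

8.7 N is above the spring's 5 N, so it seems to be on the stop. One more short press confirms it, then release.

```bash
python3 -m pendant '[{"xyz":[0,0,0.0005],"jaw":1,"roll":0},{"xyz":[0,0,0.001],"jaw":1,"roll":0},{"xyz":[0,0,0.0015],"jaw":1,"roll":0},{"xyz":[0,0,0.0015],"jaw":1,"roll":0},{"xyz":[0,0,0.0015],"jaw":1,"roll":0},{"xyz":[0,0,0.0015],"jaw":1,"roll":0},{"xyz":[0,0,0.0015],"jaw":1,"roll":0},{"xyz":[0,0,0.0015],"jaw":1,"roll":0}]'
python3 -c "
from h import *
st()"
python3 -m pendant '[{"xyz":[0,0,-0.004],"jaw":1,"roll":0},{"xyz":[0,0,-0.009],"jaw":1,"roll":0},{"xyz":[0,0,-0.018],"jaw":1,"roll":0},{"xyz":[0,0,-0.035],"jaw":1,"roll":0},{"xyz":[0,0,-0.06],"jaw":1,"roll":0},{"xyz":[0,-0.02,-0.08],"jaw":1,"roll":0},{"xyz":[-0.02,-0.05,-0.09],"jaw":1,"roll":0},{"xyz":[-0.03,-0.07,-0.09],"jaw":1,"roll":0}]'
python3 -m pendant '[{"xyz":[-0.03,-0.04,0],"jaw":1,"roll":0},{"xyz":[-0.06,-0.06,0],"jaw":1,"roll":0},{"xyz":[-0.07,-0.07,0],"jaw":1,"roll":0},{"xyz":[-0.07,-0.07,0],"jaw":1,"roll":0},{"xyz":[-0.07,-0.07,0],"jaw":1,"roll":0},{"xyz":[-0.07,-0.07,0],"jaw":1,"roll":0},{"xyz":[-0.07,-0.07,0],"jaw":1,"roll":0},{"xyz":[-0.07,-0.07,0],"jaw":1,"roll":0}]'
python3 - <<'E'
from h import *
st()
im,d=env.grab_frame("top"); P=pts("top",d).reshape(-1,3)
m=(np.hypot(P[:,0]-466.5,P[:,1]+358)<10); print("button z",np.median(P[m,2]),m.sum())
D=[]
for _ in range(4): D.append(env.grab_frame("side")[1])
q=pts("side",np.median(D,0)).reshape(-1,3); r=np.c_[(q[:,:2]-cen)@ex,(q[:,:2]-cen)@ey,q[:,2]]
t=r[(abs(r[:,0]-6)<50)&(abs(r[:,1]-25)<30)&(r[:,2]>46)&(r[:,2]<80)]; print("face",len(t),np.median(t[:,1]))
a=cv2.resize(im[140:260,225:435],None,fx=3.8,fy=3.8,interpolation=cv2.INTER_CUBIC); cv2.imwrite("pics/top4.png",cv2.convertScaleAbs(a,alpha=1.6))
E
```

```text
time_s: 17.8
ee_pos: [466.3, -361.3, 50.1]
ee_rot: [180.0, 0.0, 77.3]
force: [-5.9, 3.8, 17.7]
gripper_width: 0.6
t 17.8 ee [ 466.3 -361.3   50.1] [1.7996e+02 2.0000e-02 7.7280e+01] rail x,y -71.1 -331.1 F [-5.93  3.76 17.68] Fy_rail 2.36 w 0.6135427782227482
time_s: 18.8
ee_pos: [391.0, -376.1, 139.5]
ee_rot: [179.8, 0.1, 77.3]
force: [0.0, -0.3, -0.8]
gripper_width: -0.0
time_s: 19.8
ee_pos: [308.0, -427.8, 137.9]
ee_rot: [180.0, -0.0, 77.3]
force: [0.1, -0.7, 0.2]
gripper_width: 0.3
t 19.8 ee [ 308.  -427.8  137.9] [ 1.800e+02 -1.000e-02  7.732e+01] rail x,y -210.8 -430.9 F [ 0.13 -0.67  0.23] Fy_rail -0.62 w 0.3222034481071277
button z 54.99290503904831 40
face 401 28.49658344455903
```

View pics/top4.png

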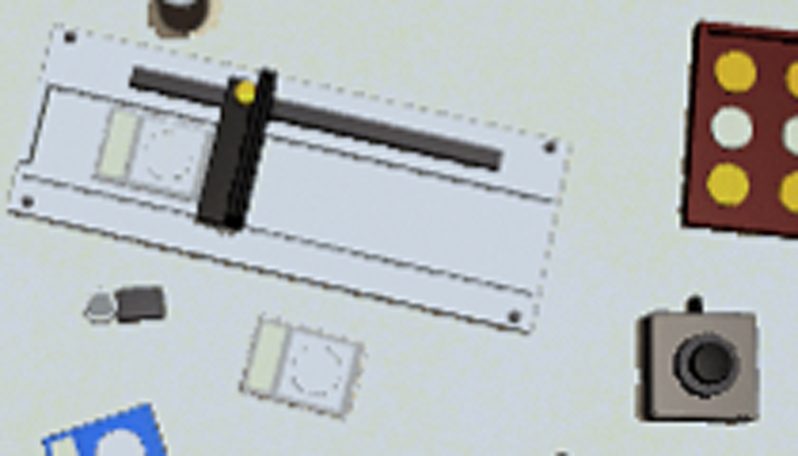

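```bash
python3 -c "
from h import *
o=onz('top',[(225+155/3.8,140+152/3.8)],20)[0,:2]-cen; print('holder rail',o@ex,o@ey)
env.job_done()"
```

```text
holder rail -5.3225695870837395 104.788207805825
the job is handed in; nothing more can be done
```

The slider is in its notch, the button has been pressed fully down and released, and I handed the job in at about 20 s of the 53 s; it reported no verdict.

**Push:** I pushed the slider about 132 mm with shut fingertips on the rear face only. The push force then fell from about 3 N to 0 and the slider snapped about 5.6 mm ahead of the fingers, so I stopped there and backed off.

**Button:** It met a hard stop at 50.1 mm above the table: force rose from 8.7 to 17.7 N with almost no further travel. After release its top read about 55 mm by depth, against 56 mm nominal.

**Last checks:**
- **Slider:** it stayed put through the button press, with the face at rail y ≈ 28.5 mm before and after.
- **Holder:** its centre is at rail y ≈ 105–107 mm, about 12–14 mm past the window centre (limit 31). Across the rail a rough pixel pick reads −5 mm (limit 8).
- **Robot:** its fingers are clear of everything, and the objects around the rail in the last crop look unmoved. I did not look again at the rest of the table.

**What disagreed:** the camera estimates of the notch position from its pin (rail y 40–44 mm) fall 3–7 mm short of the ball's final position (about 46 mm). A pixel comparison of the brass cap with the pin gave about 3 mm, right at the limit. I went by the snap and the force drop, and did not measure the ball's 4 mm sink directly.

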